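# Latch the tube mixer's lever from over its guard

### The job

Take the bent rod from its rest, reach with it over the mixer's front guard, hook its down-turned end behind the slide lever and draw the lever towards the guard until it meets its stop, which cannot be seen, only felt; keep it drawn gently but firmly against the stop for a full second (about 6 N; less than 4 or more than 8 does not latch it, and 14 damages it). Move the lever with the rod only and do not knock the guard, then lay the rod back in its rest as it was and let go, leaving the other things on the table where they are.

Things in the scene. Friction and masses are not known exactly. Their poses are not given: they have to be found in the camera images.
- mixer: Tube mixer, a fixed white machine (it cannot slide), 220 mm deep (its x) by 200 mm wide (y). Origin: on the table; the case spans x from -75 to +145 mm, y +-100. Its front, with the guard, faces -x (roughly to the robot). The flat deck is 60 mm above the table; behind the lever, from x = +85 mm on, two rollers with tubes between grey cheeks reach 100 mm above the table.
- guard_top (a point): Middle of the top edge of the mixer's front guard: an upright white plate 6 mm thick (10 mm at its aluminium edge), 200 mm wide across the mixer's y, standing at mixer x = -70 mm, its top 135 mm above the table. Axes as the mixer's. Touch with no more than 8 N.
- slide_lever (a joint): Slide lever on the deck behind the guard, in m: 0 = farthest from the guard, grows as it is drawn along the mixer's -x. Home is a rigid stop inside the case that is set differently each time, anywhere from 0.018 to 0.042: unseen, it must be felt. It starts between 0 and 0.008, resists sliding with about 2 N and stays where it is left; no spring.
- lever_back (a point): Centre of the far (+x) face of the lever's upright black paddle: 8 mm thick (x), 30 mm wide (y), standing from 2 to 45 mm above the deck; this point is 23.5 mm above the deck (83.5 mm above the table), on the mixer's centre line, at mixer x = +24 mm minus the lever's reading. Axes as the mixer's. The deck is free from it back to the rollers at mixer x = +85 mm.
- rod_grip (a point): Centre of the bent rod's black handle, a level bar 110 mm long (x), 16 mm wide (y), 22 mm high (z); grasp it across y. From the handle's +x end a steel rod of 10 mm diameter runs level to x = +170 mm and bends straight down (-z) to its tip. about 0.28 kg in all; balance point about 20 mm ahead of this point. On the rest it lies 125 mm above the table.
- rod_tip (a point): Rounded lower end of the rod's down-turned leg: 170 mm ahead of and 90 mm below rod_grip (leg 10 mm diameter). Axes as the rod's.
- rest_seat (a point): Where rod_grip lies when the rod is in its rest, 125 mm above the table; axes as the rest's. The fixed rest has a base 130 x 70 mm, 15 mm thick, and two upright saddles 12 mm thick centred at x = -44 and +44 mm (open between them for fingers); their slots have a floor 114 mm above the table (11 mm under this point), are about 25 mm wide at the bottom, 35 mm at the top and 18 mm deep. The rod points along the rest's +x, its leg hanging in front.
- tube_rack: Bystander: white rack of capped tubes, 94 x 115 mm, 105 mm tall; origin under its centre.
- tube_rack_small: Bystander: smaller rack of capped tubes, 73 x 94 mm, 105 mm tall; origin under its centre.
- swab_carton: Bystander: open carton of swabs, 110 x 150 x 60 mm; origin under its centre.
- kit_box: Bystander: white kit box 100 x 140 x 50 mm; origin under its centre.
- gel_bottle: Bystander: clear bottle, 52 mm diameter, 120 mm tall; origin under its centre.
- marker: Bystander: marker pen lying on the table, 13 mm diameter, 120 mm long (x); origin under its middle.
- leaflets: Bystander: pile of leaflets 100 x 150 x 12 mm; origin under its centre.
- guard: The guard plate named above; origin at table height under its middle (mixer x = -70 mm).
There are look-alikes about, which are no part of the job. Leave any turquoise look-alike of the part that bears rest_seat alone. Of the things that look like the part that bears rod_grip, the larger one is meant.

How it is judged:
By the outcome, as a careful person would: the job done as asked, in the order asked, and still so for the second after the job is handed in, with the robot touching nothing.
It also fails if it takes over 64 s, if anything falls off the work surface, if the arm or the gripper's body presses on something with over 40 N, if the wrist force passes 120 N, or if a joint passes its speed limit or range.

### The arm

A 7-joint arm with a two-finger parallel gripper is mounted at the origin on the work surface. World frame = base frame: x ahead of the robot, y to its left, z up, the work surface at z = 0. Lengths are in m, angles in rad, forces in N, time in s.
With the tool pointing down it reaches from about 0.425 to 1.025 m from the base axis. Payload 9.4 kg.
Tool frame: the origin (TCP) lies midway between the tips of the shut fingers; the grasp point (between the pads) lies 19 mm behind it (arm.tcp_to_grasp is the distance from the TCP to the grasp point, in m); z points along the fingers, y is the line along which they close (so a half turn about z gives the same grasp; the last joint's range is limited). The gripper opens to 93 mm and grips with 3 to 60 N. Pads are 15 mm wide; open, the fingers measure 128 mm over their backs; the gripper's body (75 mm by 188 mm) begins 65 mm behind the grasp point.
Start: joints at [-1.295, 0.599, -0.003, 1.599, 0.002, 0.943, -0.08], TCP at [0.251, 0.68, 0.219] pointing down, gripper open.
Joint ranges: [-2.57, 2.57], [-0.35, 1.97], [-1.29, 1.29], [0.11, 2.56], [-1.05, 4.19], [0.11, 1.86], [-2.63, 2.63]. Speed limits (rad/s): [2.22, 2.22, 3.01, 3.01, 3.14, 3.14, 3.14].

### API

Orientations are given as a unit quaternion [w, x, y, z].
In Python, from plant import arm gives the robot as it stands. The module is installed in compiled form; this text tells all that it offers.
- The arm moves only by the tool jog_arm, never from a script. Its argument "deltas" is text: rows parted by semicolons, each of 6 numbers parted by spaces: the shift along the tool's x, y, z normalised to -1 to 1, where 1 is 0.025 m, then the turn, a rotation vector about the tool's x, y, z normalised to -1 to 1, where 1 is 45 degrees. A call has 1 to 20 rows; each row shifts and turns the commanded pose from where the row before left it, along the tool's axes as they then stand; what a row does not reach is not made up. A row lasts 1/12 s, in which the tool goes at most 41.7 mm and 7.16 degrees, less where a joint would pass 70% of its speed; a pose out of reach is approached as far as the arm can. A call with a number of a shift or a turn outside -1 to 1 is refused whole. A call with a gripper value outside its range is refused whole. "jaw" is the opening, from 0 (shut) to 1 (fully open), set as the call begins (left out, the last holds). The fingers move at their own pace and stop on an object; "force" is the grip in N (left out, the last holds). Time passes only in rows, so rows that do not move let the fingers close. It gives the time, the measured TCP pose, the force, the opening and the grip force at its end, in the units of the state.
- arm.state(): the state, without advancing time (a new reading comes with each control period).
- arm.grab_frame(name): name is "scene" or "top" or "wrist"; returns a dict with "img" (480x640x3 uint8, red, green, blue), "fx", "fy", "cx", "cy" (pixels), "xyz" and "rotation" of the camera in the world; the wrist camera has in their place "T_tool_cam" (4x4, takes a point from camera to tool coordinates, whose origin is the TCP and whose axes are the flange's). Camera axes: x right, y up, looking along -z (the intrinsics and any distortion apply to the point x, -y, -z); pixel columns grow to the right and rows downward; lengths in m; the calibration is good to about 2 mm. A picture is of the moment at which its call begins: read the wrist's pose just before it. There is no depth.
- arm.sign_off(): hands the job in; it is judged then, once.
Trained networks look in the newest picture that a camera, given by its name, has taken for a name from the list of things; names that differ only in an ending like _2 or _b are one class to them, and where a whole thing is asked for, a point or a joint stands for the part that bears it (a point fixed in the world has none). Each returns a list of dicts, best first, with "conf" (0 to 1); they miss things now and then, are a little off and sometimes report something else, mostly with a low value. They report only what shows in the picture. A call takes as long as a camera call. They do not tell look-alikes from the thing itself.
- arm.search_frame(camera, name): "centre" ([column, row] in pixels, amid what is visible of it).
- arm.regions_of(camera, name): "region" (480x640 bool, what is visible of it) and "centre" ([column, row] in pixels, amid what is visible of it).
The state is a dict: "time_s": time; "joint_positions": joint angles; "joint_velocities": joint speeds; "effort": joint torques, N m; "tcp_pos": TCP position; "tool_rot": TCP orientation; "ft_force": force on the tool from outside, world axes, zero at the start; "wrist_torque": the same for the moment, N m; "width": finger opening in m; "finger_force": force on a finger pad.
Only numpy, scipy, OpenCV 4.12 (cv2) and the standard library are available. Lean on these libraries where they do the work, as an engineer would, in place of code of your own. Each camera call takes 0.05 s, during which the arm holds its last target. There are 200 camera calls.

## Working session

There is one attempt and no reset: what is moved stays moved. The work goes in short steps, Python scripts to look and compute and a tool call to move; the robot and the scene stay as the last step left them, time stands still between calls to the robot, and variables do not carry over. Pictures are saved under pics/ and viewed, at most 10 in all, crops included, and the job is handed in when it is done.

Besides the shell and the picture viewer there is one more tool, called after "Call:" as name(argument=value, ...) on one line, values as JSON. jog_arm: Moves the arm, as the interface text tells. Its arguments: {"type":"object","properties":{"deltas":{"type":"string"},"jaw":{"type":"number"},"force":{"type":"number"}},"required":["deltas"]}

```bash
mkdir -p pics; cat > h.py <<'E'
import numpy as np, cv2
from plant import arm
from scipy.spatial.transform import Rotation as R
def Rq(q): return R.from_quat([q[1],q[2],q[3],q[0]]).as_matrix()
def cam(f,s=None):
    if 'T_tool_cam' in f:
        T=np.array(f['T_tool_cam']); Rt=Rq(s['tool_rot']); return Rt@T[:3,:3], Rt@T[:3,3]+np.array(s['tcp_pos'])
    r=np.array(f['rotation']); r=r if r.shape==(3,3) else Rq(r)
    return r,np.array(f['xyz'])
def ray(f,px,s=None):
    r,c=cam(f,s); d=r@np.array([(px[0]-f['cx'])/f['fx'],-(px[1]-f['cy'])/f['fy'],-1]); return c,d/np.linalg.norm(d)
def atz(f,px,z,s=None):
    c,d=ray(f,px,s); return c+d*(z-c[2])/d[2]
def proj(f,P,s=None):
    r,c=cam(f,s); p=r.T@(np.array(P)-c); return np.array([f['cx']-f['fx']*p[0]/p[2], f['cy']+f['fy']*p[1]/p[2]])
def tri(rays):
    A=0;b=0
    for c,d in rays:
        M=np.eye(3)-np.outer(d,d);A=A+M;b=b+M@c
    return np.linalg.solve(A,b)
def save(f,n): cv2.imwrite('pics/'+n,cv2.cvtColor(f['img'],cv2.COLOR_RGB2BGR))
E
python3 - <<'E'
from h import *
np.set_printoptions(precision=3,suppress=True)
for n in('scene','top'):
    f=arm.grab_frame(n); save(f,n+'1.png'); print(n,{k:v for k,v in f.items() if k!='img'})
    for o in('mixer','slide_lever','rod_grip','rest_seat','rod_tip','guard_top','lever_back','tube_rack','tube_rack_small','swab_carton','kit_box','gel_bottle','marker','leaflets'):
        print(o,[(np.round(d['centre']).tolist(),round(d['conf'],2),atz(f,d['centre'],0.1)[:2].round(3).tolist()) for d in arm.search_frame(n,o)])
print(arm.state())
E
```

```text
scene {'fx': 492.0565139812877, 'fy': 492.0565139812877, 'cx': 310.0163131554127, 'cy': 236.48525664852758, 'xyz': array([ 1.38 , -0.369,  1.18 ]), 'rotation': array([0.774, 0.301, 0.206, 0.517])}
mixer [([352.0, 302.0], 0.66, [0.715, 0.015])]
slide_lever [([350.0, 289.0], 0.51, [0.674, 0.029])]
rod_grip [([406.0, 212.0], 0.83, [0.47, 0.321]), ([470.0, 243.0], 0.75, [0.656, 0.429])]
rest_seat [([394.0, 231.0], 0.95, [0.528, 0.245]), ([345.0, 220.0], 0.67, [0.429, 0.131])]
rod_tip [([408.0, 213.0], 0.94, [0.477, 0.323]), ([360.0, 182.0], 0.66, [0.286, 0.25])]
guard_top [([330.0, 268.0], 0.64, [0.586, 0.009])]
lever_back [([353.0, 291.0], 0.59, [0.683, 0.034])]
tube_rack [([209.0, 285.0], 0.9, [0.513, -0.322])]
tube_rack_small [([469.0, 243.0], 0.59, [0.657, 0.424])]
swab_carton [([160.0, 347.0], 0.68, [0.653, -0.483])]
kit_box [([437.0, 201.0], 0.55, [0.466, 0.437])]
gel_bottle [([431.0, 310.0], 0.64, [0.818, 0.196]), ([395.0, 232.0], 0.37, [0.531, 0.247])]
marker [([307.0, 237.0], 0.69, [0.449, -0.005])]
leaflets [([141.0, 299.0], 0.74, [0.489, -0.502]), ([333.0, 270.0], 0.2, [0.594,
[... 1084 characters left out ...]
, [0.758, 0.226]), ([512.0, 302.0], 0.47, [0.398, -0.479])]
marker [([231.0, 139.0], 0.66, [0.76, 0.218]), ([304.0, 309.0], 0.6, [0.348, 0.006])]
leaflets [([514.0, 303.0], 0.8, [0.396, -0.482])]
{'time_s': 1.5, 'joint_positions': array([-1.295,  0.599, -0.003,  1.599,  0.002,  0.943, -0.08 ]), 'joint_velocities': array([-0.   ,  0.   ,  0.001,  0.001, -0.001,  0.001,  0.001]), 'effort': array([  0.   , -76.481,   1.496, -25.27 ,  -0.052,   0.01 ,   0.   ]), 'tcp_pos': array([0.25 , 0.68 , 0.219]), 'tool_rot': array([ 0.   ,  0.175,  0.984, -0.   ]), 'ft_force': array([ 0.39 , -0.084, -0.483]), 'wrist_torque': array([-0.013,  0.016,  0.024]), 'finger_force': 0.0, 'width': 0.0929919308832381}
```

View pics/scene1.png

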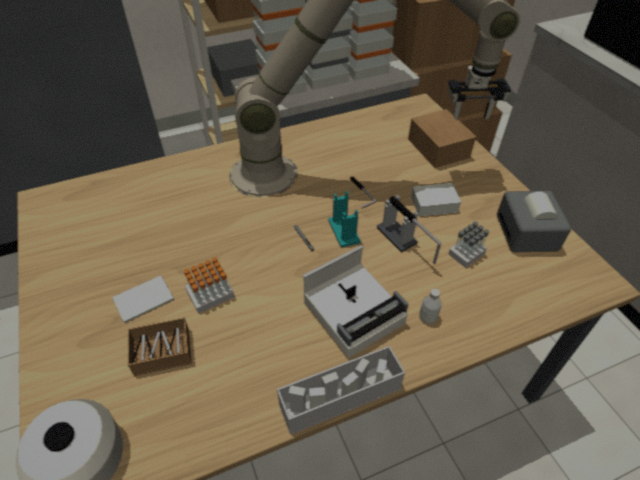

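View pics/top1.png

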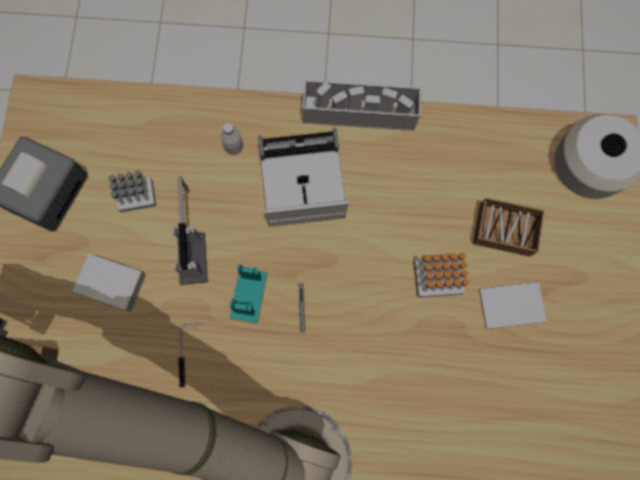

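The grey rest holds the larger rod: scene (405,215), top (184,246). Look-alikes are the turquoise rest at scene (345,222), top (248,294), and the small rod flat on the table at scene (362,190), top (182,355). The mixer is at scene (352,302), top (302,185). I choose the grey rest's rod and check it in a close crop.

```bash
python3 - <<'E'
from h import *
np.set_printoptions(precision=4,suppress=True)
a=cv2.imread('pics/scene1.png')[180:280,370:470]; b=cv2.imread('pics/top1.png')[165:295,150:280]
c=cv2.imread('pics/scene1.png')[240:360,295:415]; d=cv2.imread('pics/top1.png')[125:235,250:360]
r=lambda i:cv2.resize(i,(400,300) if 0 else (300,300),interpolation=cv2.INTER_CUBIC)
cv2.imwrite('pics/crop1.png',np.vstack([np.hstack([r(a),r(b)]),np.hstack([r(c),r(d)])]))
f=arm.grab_frame('top')
for p in((184,246),(182,180)): print(atz(f,p,.125))
E
```

```text
[0.472  0.2969 0.125 ]
[0.6342 0.321  0.125 ]
```

View pics/crop1.png

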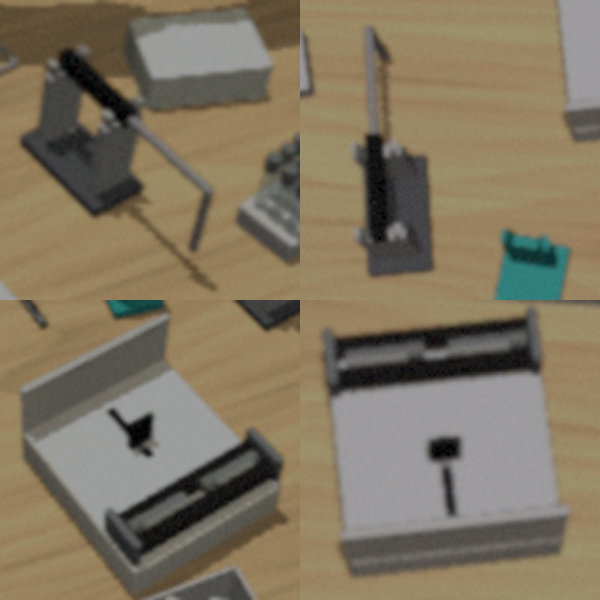

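The crop confirms the black-handled long rod on the grey rest (leg hanging in front) and the mixer with its black paddle.

```bash
python3 - <<'E'
from h import *
np.set_printoptions(precision=4,suppress=True)
s=arm.grab_frame('scene');t=arm.grab_frame('top')
for n,a,b in [('back',(391.7,200),(182.9,268.1)),('front',(414,218.3),(182.5,224.4)),('bend',(439.7,243.3),(180.3,177.1)),
 ('gL',(303.8,275.2),(347.9,202.7)),('gR',(361.8,247.2),(264.7,211.2)),
 ('paddletop',(295+143/2.5,240+425/2.5),(250+145/2.727,125+142/2.727))]:
    P=tri([ray(s,a),ray(t,b)]); print(n,P,proj(s,P)-a)
for z in(.125,):print(atz(t,(182.9,268.1),z),atz(t,(182.5,224.4),z),atz(t,(180.3,177.1),z))
print(atz(t,(347.9,202.7),.135),atz(t,(264.7,211.2),.135),atz(t,(250+145/2.727,125+142/2.727),.105))
print(arm.grab_frame('wrist')['T_tool_cam'])
print(arm.state()['tcp_pos'],Rq(arm.state()['tool_rot']))
E
```

```text
back [0.4207 0.2948 0.1175] [ 0.0153 -0.0035]
front [0.5251 0.3093 0.1257] [-0.9734  0.2262]
bend [0.6418 0.3272 0.1253] [-0.4934  0.1177]
gL [ 0.6036 -0.0787  0.1314] [-0.5743  0.0652]
gR [0.5697 0.1154 0.1262] [ 0.0928 -0.0162]
paddletop [ 0.8239  0.0213 -0.342 ] [ 8.5084 -1.5041]
[0.4193 0.2932 0.125 ] [0.524  0.3066 0.125 ] [0.6412 0.3259 0.125 ]
[ 0.602  -0.0801  0.135 ] [0.5671 0.1148 0.135 ] [0.6695 0.0314 0.105 ]
[[ 0.0013  0.9604  0.2785  0.0793]
 [ 1.     -0.0013 -0.0002  0.0002]
 [ 0.0002  0.2785 -0.9604 -0.1654]
 [ 0.      0.      0.      1.    ]]
[0.2505 0.6804 0.2186] [[-0.9384  0.3455  0.    ]
 [ 0.3455  0.9384 -0.    ]
 [-0.0001 -0.     -1.    ]]
```

Call:
jog_arm(deltas="0 0 0 0 0 -0.15;0 0 0 0 0 -0.15;0 0 0 0 0 -0.15;0 0 0 0 0 -0.15;0 0 0 0 0 -0.03;0 0 0 0 0 0", jaw=0.6)

```text
time_s: 2.2
tcp_pos: [0.2508, 0.6802, 0.2186]
tool_rot: [-0.0, -0.07, 0.998, 0.0]
ft_force: [0.3, 0.7, 0.0]
width: 0.0584
finger_force: 0.0
```

Call:
jog_arm(deltas="-0.37 -0.9 -0.07 0 0 0;-0.37 -0.9 -0.07 0 0 0;-0.37 -0.9 -0.07 0 0 0;-0.37 -0.9 -0.07 0 0 0;-0.37 -0.9 -0.07 0 0 0;-0.37 -0.9 -0.07 0 0 0;-0.37 -0.9 -0.07 0 0 0;-0.37 -0.9 -0.07 0 0 0;-0.37 -0.9 -0.07 0 0 0;-0.37 -0.9 -0.07 0 0 0;-0.37 -0.9 -0.07 0 0 0;-0.37 -0.9 -0.07 0 0 0;-0.37 -0.9 -0.07 0 0 0;-0.37 -0.9 -0.07 0 0 0;-0.37 -0.9 -0.07 0 0 0;-0.37 -0.9 -0.07 0 0 0;-0.37 -0.9 -0.07 0 0 0;-0.37 -0.9 -0.07 0 0 0;0 0 0 0 0 0;0 0 0 0 0 0")

```text
time_s: 3.87
tcp_pos: [0.4734, 0.3019, 0.2504]
tool_rot: [0.0, -0.068, 0.998, 0.0]
ft_force: [0.2, -0.4, -0.5]
width: 0.0563
finger_force: 0.0
```

```bash
python3 - <<'E'
from h import *
np.set_printoptions(precision=4,suppress=True)
s=arm.state();f=arm.grab_frame('wrist');save(f,'w1.png')
print(s['time_s'],s['tcp_pos'],Rq(s['tool_rot']).tolist(),s['width'],s['ft_force'])
print({k:f[k] for k in f if k not in('img','T_tool_cam')})
for P in((.4717,.3005,.125),(.42,.2935,.125),(.525,.3085,.125),(.641,.326,.125)):print(proj(f,P,s))
for n in('rod_grip','rest_seat'):
  for d in arm.search_frame('wrist',n):print(n,d,atz(f,d['centre'],.136,s))
E
```

```text
3.8667 [0.4734 0.3019 0.2504] [[-0.9907667909149978, -0.13557604487663233, 0.0005496140524263206], [-0.1355759614171238, 0.9907669372203798, 0.0001865389249831508], [-0.0005698296410404614, 0.0001103021185202299, -0.9999998315637972]] 0.0562798358983755 [ 0.2299 -0.4114 -0.4968]
{'fx': 417.44507666221534, 'fy': 417.44507666221534, 'cx': 322.71411547170993, 'cy': 241.70013084286654}
[319.6367 232.007 ]
[319.6854 158.4357]
[320.6172 300.8812]
[322.5645 430.2381]
rod_grip {'centre': [322.8, 247.3], 'conf': 0.78} [0.4795 0.3039 0.136 ]
rod_grip {'centre': [330.1, 10.1], 'conf': 0.74} [0.3313 0.2878 0.136 ]
rest_seat {'centre': [332.9, 199.7], 'conf': 0.87} [0.4451 0.306  0.136 ]
rest_seat {'centre': [162.7, 84.0], 'conf': 0.68} [0.3869 0.1895 0.136 ]
```

View pics/w1.png

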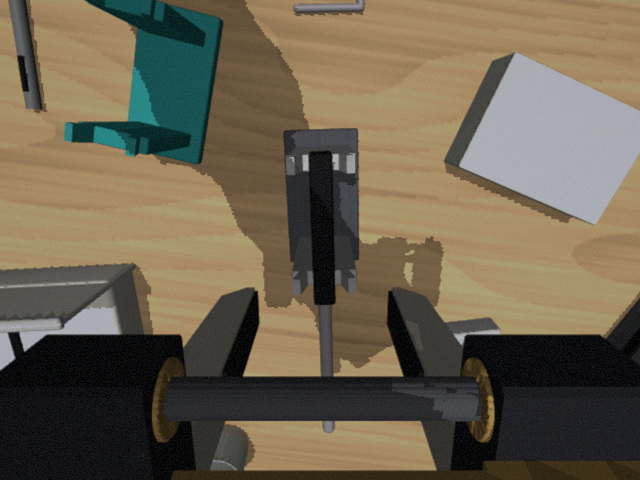

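The wrist view shows the rod handle running from (320,153) to (325,303), with the rod continuing to its bend at about (328.5,428). The mixer guard is at lower left.

```bash
python3 - <<'E'
from h import *
np.set_printoptions(precision=4,suppress=True)
s=arm.state();f=arm.grab_frame('wrist')
b=atz(f,(320.5,153),.136,s);e=atz(f,(325,303),.136,s);r=atz(f,(328.5,428),.13,s)
print(b,e,r,(b+e)/2,np.linalg.norm(e-b),np.arctan2(*(e-b)[1::-1]),np.arctan2(*(r-b)[1::-1]))
t=arm.grab_frame('top')
# height check: handle ends wrist + top view
print(tri([ray(f,(320.5,153),s),ray(t,(182.9,268.1))]),tri([ray(f,(325,303),s),ray(t,(182.5,224.4))]))
E
```

```text
[0.414  0.2954 0.136 ] [0.5196 0.3138 0.136 ] [0.6319 0.3331 0.13  ] [0.4668 0.3046 0.136 ] 0.10717000476977274 0.17241040635154423 0.17131057641668315
[0.417  0.2943 0.1252] [0.5317 0.3139 0.1039]
```

Call:
jog_arm(deltas="0.16 0.11 0 0 0 -0.043;0 0 0.8 0 0 0;0 0 0.8 0 0 0;0 0 0.8 0 0 0;0 0 0.8 0 0 0;0 0 0.8 0 0 0;0 0 0.8 0 0 0;0 0 0.6 0 0 0;0 0 0.38 0 0 0;0 0 0 0 0 0;0 0 0 0 0 0")

```text
time_s: 5.03
tcp_pos: [0.468, 0.3055, 0.1056]
tool_rot: [-0.0, -0.088, 0.996, -0.0]
ft_force: [-0.2, 0.6, 0.6]
width: 0.0557
finger_force: 0.0
```

Call:
jog_arm(deltas="0 0 0 0 0 0;0 0 0 0 0 0;0 0 0 0 0 0;0 0 0 0 0 0;0 0 0 0 0 0;0 0 0 0 0 0;0 0 0 0 0 0;0 0 0 0 0 0", jaw=0, force=60)

```text
time_s: 5.7
tcp_pos: [0.4685, 0.3047, 0.1058]
tool_rot: [0.0, -0.088, 0.996, -0.0]
ft_force: [0.1, -2.0, 4.2]
width: 0.0153
finger_force: 60.0
```

Call:
jog_arm(deltas="0 0 -0.2 0 0 0;0 0 -0.5 0 0 0;0 0 -0.8 0 0 0;0 0 -0.8 0 0 0;0 0 -0.8 0 0 0;0 0 -0.8 0 0 0;0 0 -0.8 0 0 0;0 0 -0.6 0 0 0;0 0 -0.3 0 0 0;0 0 0 0 0 0;0 0 0 0 0 0")

```text
time_s: 6.62
tcp_pos: [0.468, 0.3051, 0.2453]
tool_rot: [-0.0, -0.088, 0.996, -0.0]
ft_force: [0.2, -0.2, -1.9]
width: 0.0154
finger_force: 60.0
```

```bash
python3 - <<'E'
from h import *
np.set_printoptions(precision=4,suppress=True)
s=arm.state();f=arm.grab_frame('wrist');sc=arm.grab_frame('scene');t=arm.grab_frame('top')
print(s['tcp_pos'],s['width'],s['ft_force'],s['wrist_torque'])
a=f['img'];b=sc['img'][150:300,340:500];b=cv2.resize(b,(320,300),interpolation=2);c=cv2.resize(t['img'][130:280,120:280],(320,300),interpolation=2)
im=np.hstack([cv2.resize(a,(448,336)),cv2.resize(np.vstack([b,c])[:, :],(320,600))[:336] if 0 else cv2.resize(b,(336,336))])
cv2.imwrite('pics/lift.png',im[:,:,::-1])
E
```

```text
[0.468  0.3051 0.2453] 0.015424365355195318 [ 0.2332 -0.2075 -1.8614] [0.0152 0.0804 0.018 ]
```

View pics/lift.png

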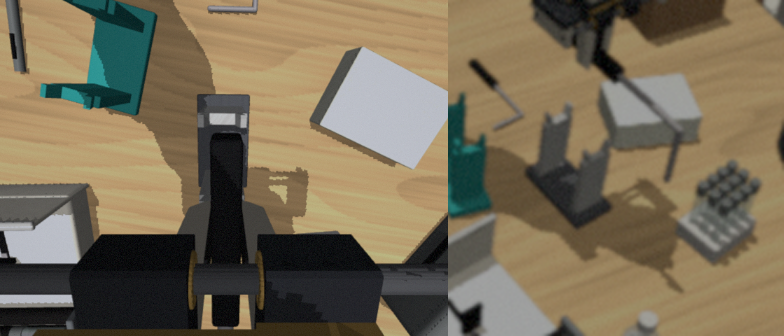

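The rod is lifted and level, clear of the rest. Now across to the mixer.

Call:
jog_arm(deltas="0 -0.4 -0.1 0 0 0;0 -0.8 -0.1 0 0 0;0 -0.8 -0.1 0 0 0;0 -0.8 0 0 0 0;0 -0.8 0 0 0 0;0 -0.8 0 0 0 0;0 -0.8 0 0 0 0;0 -0.8 0 0 0 0;0 -0.8 0 0 0 0;0 -0.8 0 0 0 0;0 -0.8 0 0 0 0;0 -0.8 0 0 0 0;0 -0.8 0 0 0 0;0 -0.8 0 0 0 0;0 -0.8 0 0 0 0;0 -0.53 0 0 0 0;0 0 0 0 0 0;0 0 0 0 0 0")

```text
time_s: 8.27
tcp_pos: [0.521, 0.0056, 0.2528]
tool_rot: [-0.0, -0.087, 0.996, -0.0]
ft_force: [-0.5, -0.2, -1.6]
width: 0.0157
finger_force: 60.0
```

```bash
python3 - <<'E'
from h import *
np.set_printoptions(precision=4,suppress=True)
s=arm.state();f=arm.grab_frame('wrist');sc=arm.grab_frame('scene')
print(s['tcp_pos'],s['tool_rot'],s['width'],s['ft_force'])
b=cv2.resize(sc['img'][200:360,280:440],(480,480),interpolation=2)
im=np.hstack([cv2.resize(f['img'],(320,240)),np.zeros((240,0,3),np.uint8)])
o=np.zeros((480,800,3),np.uint8);o[:240,:320]=im;o[:,320:]=b
o[240:,:320]=cv2.resize(arm.grab_frame('top')['img'][115:235,230:390],(320,240),interpolation=2)
cv2.imwrite('pics/over.png',o[:,:,::-1]);save(f,'w3.png')
E
```

```text
[0.521  0.0056 0.2528] [-0.0004 -0.0867  0.9962 -0.    ] 0.01573881986185144 [-0.536  -0.2448 -1.6282]
```

View pics/over.png

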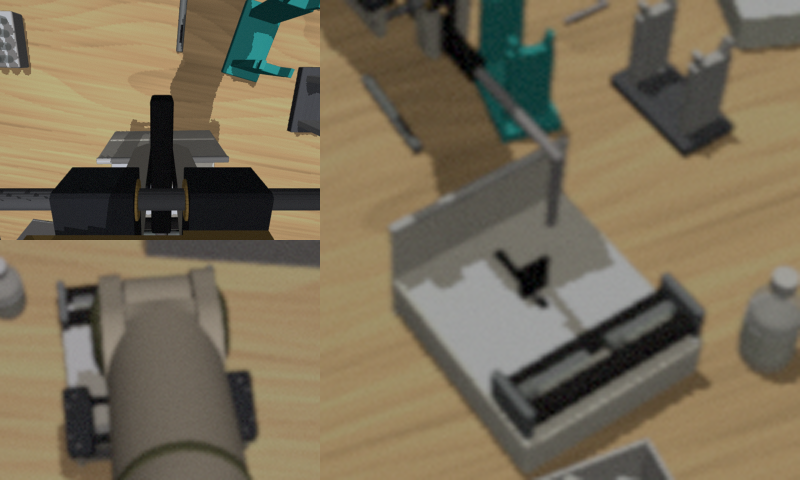

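The leg hangs above the deck behind the guard, on the robot side of the roller and nearly over the lever; the tip is at about scene (358,274). Next I fit the mixer pose.

```bash
python3 - <<'E'
from h import *
from scipy.optimize import least_squares
np.set_printoptions(precision=4,suppress=True)
s=arm.state();w=arm.grab_frame('wrist');sc=arm.grab_frame('scene');t=arm.grab_frame('top')
S=lambda x,y:(295+x/2.5,240+(y-300)/2.5)
T=lambda x,y:(250+(x-300)/2.727,125+(y-300)/2.727)
obs=[(sc,None,S(22,388),(-73,-100,135)),(sc,None,S(167,318),(-73,100,135)),
 (t,None,T(567,512),(-73,-100,135)),(t,None,T(340,535),(-73,100,135)),
 (t,None,T(563,552),(-75,-100,60) if 0 else (-75,-100,0)),(t,None,T(345,575),(-75,100,0)),
 (w,s,(194,326),(-73,-100,135)),(w,s,(456,326),(-73,100,135)),
 (sc,None,S(140,592),(145,-100,0))]
def W(p,m):
    c,q=np.cos(p[2]),np.sin(p[2]);m=np.array(m)/1e3
    return np.array([p[0]+c*m[0]-q*m[1],p[1]+q*m[0]+c*m[1],m[2]])
def r(p): return np.concatenate([proj(f,W(p,m),ss)-u for f,ss,u,m in obs])
k=least_squares(r,[.654,.03,.177],loss='soft_l1'); p=k.x
print(p); print(r(p).reshape(-1,2))
# paddle
for u,z in((S(141,432),.0835),((353,291),.0835),(S(141,419),.105)):
    P=atz(sc,u,z); c,q=np.cos(p[2]),np.sin(p[2]);d=P[:2]-p[:2];print('paddle mix',1e3*(c*d[0]+q*d[1]),1e3*(-q*d[0]+c*d[1]))
Rt=Rq(s['tool_rot']);g=s['tcp_pos']-Rt[:,2]*.019; tip=g-Rt[:,0]*.17+Rt[:,2]*.09
for n,P in(('grip',g),('tip',tip)):
    d=P[:2]-p[:2];print(n,P,1e3*(c*d[0]+q*d[1]),1e3*(-q*d[0]+c*d[1]))
print('tip px',proj(sc,tip),'yaw tool',np.arctan2(-Rt[1,0],-Rt[0,0]))
E
```

```text
[0.6603 0.0342 0.1818]
[[ 0.2822 -0.1252]
 [ 1.6763 -2.2949]
 [-1.0425 -1.9706]
 [-1.7727 -1.4325]
 [-2.5602  0.2127]
 [ 0.3225  0.0795]
 [-4.1488  0.1308]
 [ 0.3416 -0.8313]
 [-2.1038  4.3349]]
paddle mix 15.280804592958267 -3.133748347378293
paddle mix 12.73496596028114 4.151055738969992
paddle mix 13.334598088965235 -3.1617704751476645
grip [0.5211 0.0074 0.272 ] -141.75030080507648 -1.1739012944146607
tip [0.6884 0.0373 0.1819] 28.21787675847063 -1.977092818126489
tip px [356.7854 273.3171] yaw tool 0.17692498038112286
```

Call:
jog_arm(deltas="-0.25 0 0 0 0 0;-0.25 0 0 0 0 0;0 0 0.5 0 0 0;0 0 0.5 0 0 0;0 0 0.5 0 0 0;0 0 0.5 0 0 0;0 0 0.4 0 0 0;0 0 0.3 0 0 0;0 0 0.2 0 0 0;0 0 0 0 0 0;0 0 0 0 0 0")

```text
time_s: 9.48
tcp_pos: [0.5339, 0.0088, 0.1807]
tool_rot: [-0.0, -0.088, 0.996, -0.0]
ft_force: [0.6, 1.0, -1.8]
width: 0.0157
finger_force: 60.0
```

```bash
python3 - <<'E'
from h import *
np.set_printoptions(precision=4,suppress=True)
s=arm.state();sc=arm.grab_frame('scene')
print(s['tcp_pos'],s['ft_force'],s['wrist_torque'])
cv2.imwrite('pics/low.png',cv2.resize(sc['img'][220:340,290:410],(600,600),interpolation=2)[:,:,::-1])
E
```

```text
[0.5339 0.0088 0.1807] [ 0.6213  0.9702 -1.7562] [ 0.0298  0.0597 -0.0123]
```

View pics/low.png

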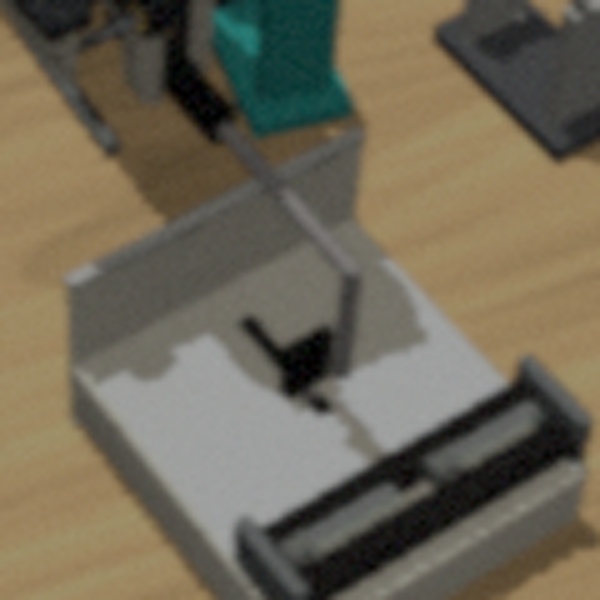

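The leg is behind (to the roller side of) the black paddle, tip at scene (358,294), clear of guard and lever. Lowering on.

Call:
jog_arm(deltas="0 0 0.3 0 0 0;0 0 0.3 0 0 0;0 0 0.3 0 0 0;0 0 0.3 0 0 0;0 0 0.2 0 0 0;0 0 0 0 0 0;0 0 0 0 0 0")

```text
time_s: 10.12
tcp_pos: [0.5335, 0.0088, 0.1452]
tool_rot: [-0.0, -0.088, 0.996, -0.0]
ft_force: [-0.3, 0.9, -2.4]
width: 0.0157
finger_force: 60.0
```

Call:
jog_arm(deltas="0.08 0 0 0 0 0;0.08 0 0 0 0 0;0.08 0 0 0 0 0;0.08 0 0 0 0 0;0.08 0 0 0 0 0;0 0 0 0 0 0;0 0 0 0 0 0")

```text
time_s: 10.7
tcp_pos: [0.5238, 0.007, 0.1458]
tool_rot: [0.0, -0.088, 0.996, -0.0]
ft_force: [-0.0, -0.1, -2.1]
width: 0.0155
finger_force: 60.0
```

Call:
jog_arm(deltas="0.06 0 0 0 0 0;0.06 0 0 0 0 0;0.06 0 0 0 0 0;0.06 0 0 0 0 0;0.06 0 0 0 0 0;0 0 0 0 0 0")

```text
time_s: 11.2
tcp_pos: [0.516, 0.0056, 0.1456]
tool_rot: [-0.0, -0.088, 0.996, -0.0]
ft_force: [-0.7, -0.4, -2.8]
width: 0.0156
finger_force: 60.0
```

Call:
jog_arm(deltas="0.04 0 0 0 0 0;0.04 0 0 0 0 0;0.04 0 0 0 0 0;0.04 0 0 0 0 0;0.04 0 0 0 0 0")

```text
time_s: 11.62
tcp_pos: [0.5114, 0.0048, 0.1456]
tool_rot: [0.0, -0.088, 0.996, -0.0]
ft_force: [0.2, -0.9, -2.2]
width: 0.0156
finger_force: 60.0
```

Call:
jog_arm(deltas="0.04 0 0 0 0 0;0.04 0 0 0 0 0;0.04 0 0 0 0 0;0.04 0 0 0 0 0")

```text
time_s: 11.95
tcp_pos: [0.5079, 0.0042, 0.1457]
tool_rot: [0.0, -0.088, 0.996, 0.0]
ft_force: [2.1, 0.5, -2.8]
width: 0.0157
finger_force: 60.0
```

Call:
jog_arm(deltas="0.04 0 0 0 0 0;0.04 0 0 0 0 0;0.04 0 0 0 0 0")

```text
time_s: 12.2
tcp_pos: [0.5047, 0.0036, 0.1457]
tool_rot: [0.0, -0.088, 0.996, -0.0]
ft_force: [2.2, 0.2, -3.4]
width: 0.0161
finger_force: 60.0
```

```bash
python3 - <<'E'
from h import *
np.set_printoptions(precision=4,suppress=True)
s=arm.state();sc=arm.grab_frame('scene')
print(s['tcp_pos'],s['ft_force'],s['wrist_torque'])
cv2.imwrite('pics/low2.png',cv2.resize(sc['img'][250:320,315:385],(560,560),interpolation=2)[:,:,::-1])
E
```

```text
[0.5047 0.0036 0.1457] [ 2.176   0.1943 -3.363 ] [ 0.1329 -0.393   0.0467]
```

View pics/low2.png

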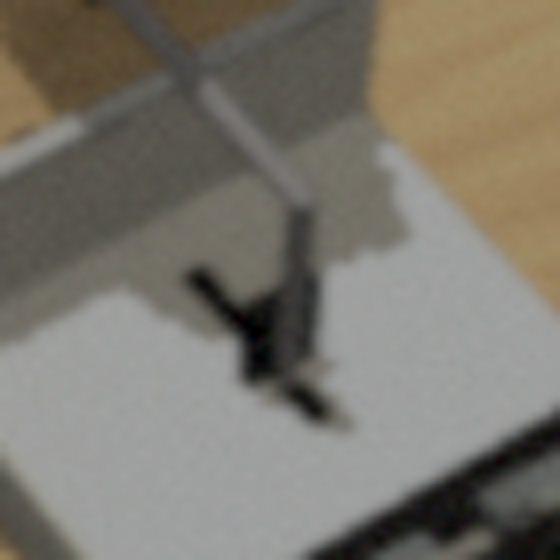

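Contact felt at about 2 N with the leg against the paddle, so the lever is sliding. It has at least 6 mm of free travel left before the nearest possible stop; after that I creep.

Call:
jog_arm(deltas="0.04 0 0 0 0 0;0.04 0 0 0 0 0;0.04 0 0 0 0 0;0.04 0 0 0 0 0;0.04 0 0 0 0 0")

```text
time_s: 12.67
tcp_pos: [0.4996, 0.0027, 0.1457]
tool_rot: [0.0, -0.088, 0.996, -0.0]
ft_force: [1.9, -0.3, -3.9]
width: 0.0159
finger_force: 60.0
```

Call:
jog_arm(deltas="0.02 0 0 0 0 0;0.02 0 0 0 0 0")

```text
time_s: 12.83
tcp_pos: [0.4987, 0.0025, 0.1457]
tool_rot: [0.0, -0.088, 0.996, -0.0]
ft_force: [2.3, 0.4, -3.3]
width: 0.0155
finger_force: 60.0
```

Call:
jog_arm(deltas="0.02 0 0 0 0 0;0.02 0 0 0 0 0;0 0 0 0 0 0")

```text
time_s: 13.08
tcp_pos: [0.4976, 0.0023, 0.1456]
tool_rot: [-0.0, -0.088, 0.996, -0.0]
ft_force: [1.7, -0.2, -2.0]
width: 0.0152
finger_force: 60.0
```

Call:
jog_arm(deltas="0.02 0 0 0 0 0;0.02 0 0 0 0 0;0.01 0 0 0 0 0")

```text
time_s: 13.33
tcp_pos: [0.4964, 0.0021, 0.1456]
tool_rot: [0.0, -0.088, 0.996, -0.0]
ft_force: [2.3, -0.3, -2.8]
width: 0.0154
finger_force: 60.0
```

Call:
jog_arm(deltas="0.02 0 0 0 0 0;0.02 0 0 0 0 0;0.01 0 0 0 0 0")

```text
time_s: 13.58
tcp_pos: [0.4952, 0.0019, 0.1456]
tool_rot: [0.0, -0.088, 0.996, -0.0]
ft_force: [1.2, 0.5, -3.5]
width: 0.0153
finger_force: 60.0
```

Call:
jog_arm(deltas="0.02 0 0 0 0 0;0.02 0 0 0 0 0;0.01 0 0 0 0 0")

```text
time_s: 13.83
tcp_pos: [0.4939, 0.0017, 0.1456]
tool_rot: [-0.0, -0.088, 0.996, -0.0]
ft_force: [2.0, 0.5, -3.6]
width: 0.0152
finger_force: 60.0
```

Call:
jog_arm(deltas="0.02 0 0 0 0 0;0.02 0 0 0 0 0;0.01 0 0 0 0 0")

```text
time_s: 14.08
tcp_pos: [0.4927, 0.0015, 0.1456]
tool_rot: [-0.0, -0.088, 0.996, -0.0]
ft_force: [2.7, -0.3, -3.0]
width: 0.0157
finger_force: 60.0
```

Call:
jog_arm(deltas="0.02 0 0 0 0 0;0.02 0 0 0 0 0;0.01 0 0 0 0 0")

```text
time_s: 14.33
tcp_pos: [0.492, 0.0014, 0.1457]
tool_rot: [0.0, -0.088, 0.996, 0.0]
ft_force: [4.7, 0.5, -3.6]
width: 0.0153
finger_force: 60.0
```

Rising force: the stop. I hold still and read.

Call:
jog_arm(deltas="0 0 0 0 0 0;0 0 0 0 0 0")

```text
time_s: 14.5
tcp_pos: [0.492, 0.0014, 0.1457]
tool_rot: [0.0, -0.088, 0.996, 0.0]
ft_force: [4.7, 0.8, -4.0]
width: 0.0157
finger_force: 60.0
```

Call:
jog_arm(deltas="0.01 0 0 0 0 0;0 0 0 0 0 0;0 0 0 0 0 0")

```text
time_s: 14.75
tcp_pos: [0.4919, 0.0014, 0.1457]
tool_rot: [0.001, -0.088, 0.996, 0.0]
ft_force: [4.6, 0.2, -5.1]
width: 0.0155
finger_force: 60.0
```

Call:
jog_arm(deltas="0.01 0 0 0 0 0;0 0 0 0 0 0;0 0 0 0 0 0")

```text
time_s: 15.0
tcp_pos: [0.4919, 0.0014, 0.1457]
tool_rot: [0.001, -0.088, 0.996, 0.0]
ft_force: [6.2, 0.5, -4.6]
width: 0.0156
finger_force: 60.0
```

```bash
python3 - <<'E'
from h import *
F=[]
for i in range(12):
    arm.grab_frame('top'); s=arm.state(); F.append(np.r_[s['ft_force'],s['tcp_pos']*1e3])
F=np.array(F);print(F[:,:3].round(1).tolist(),F.mean(0).round(2),s['time_s'])
E
```

```text
[[6.0, 0.5, -4.3], [6.0, -0.0, -4.9], [5.7, 0.2, -4.9], [5.4, 0.3, -5.6], [6.5, -0.3, -5.4], [5.4, 0.6, -4.9], [6.1, 0.8, -5.7], [6.1, 0.3, -6.1], [5.7, 0.7, -5.0], [6.5, 0.6, -5.0], [5.3, 0.4, -4.6], [5.4, 0.8, -4.3]] [ 5.8500e+00  4.1000e-01 -5.0600e+00  4.9188e+02  1.3500e+00  1.4574e+02] 15.6
```

Call:
jog_arm(deltas="0.008 0 0 0 0 0;0 0 0 0 0 0;0 0 0 0 0 0;0 0 0 0 0 0")

```text
time_s: 15.93
tcp_pos: [0.4918, 0.0014, 0.1458]
tool_rot: [0.001, -0.088, 0.996, 0.0]
ft_force: [6.6, 1.2, -5.7]
width: 0.0151
finger_force: 60.0
```

```bash
python3 - <<'E'
from h import *
F=[]
for i in range(24):
    arm.grab_frame('top'); s=arm.state(); F.append(np.r_[s['ft_force'],s['tcp_pos']*1e3])
F=np.array(F);print(F[:,0].round(1).tolist(),F.mean(0).round(2),s['time_s'],s['width'],s['wrist_torque'])
E
```

```text
[6.9, 6.1, 5.6, 6.1, 7.0, 6.8, 6.4, 6.4, 5.8, 6.5, 5.9, 6.2, 5.5, 4.8, 5.1, 6.0, 5.6, 6.2, 6.2, 5.9, 5.1, 6.9, 6.7, 5.9] [  6.06   0.76  -5.51 491.86   1.36 145.77] 17.1333 0.01556479205128783 [ 0.18579273 -1.16301808 -0.03555618]
```

Call:
jog_arm(deltas="0.01 0 0 0 0 0;0 0 0 0 0 0;0 0 0 0 0 0")

```text
time_s: 17.38
tcp_pos: [0.4918, 0.0013, 0.1458]
tool_rot: [0.001, -0.088, 0.996, 0.0]
ft_force: [6.9, 1.9, -5.8]
width: 0.015
finger_force: 60.0
```

```bash
python3 - <<'E'
from h import *
F=[]
for i in range(26):
    arm.grab_frame('top'); s=arm.state(); F.append(np.r_[s['ft_force'],s['tcp_pos']*1e3])
F=np.array(F);print(F[:13].mean(0).round(2),F[13:].mean(0).round(2),F[:,0].min(),F[:,0].max(),s['time_s'],s['tool_rot'])
E
```

```text
[  7.03   0.97  -5.84 491.83   1.35 145.78] [  6.74   0.98  -6.05 491.84   1.36 145.79] 6.221923578754848 8.09668747748924 18.6833 [ 1.08887525e-03 -8.78155878e-02  9.96136150e-01  8.98342515e-05]
```

Held at about 6–7 N for well over a second. Backing off forward, then lifting clear.

Call:
jog_arm(deltas="-0.1 0 0 0 0 0;-0.2 0 0 0 0 0;-0.2 0 0 0 0 0;0 0 -0.3 0 0 0;0 0 -0.6 0 0 0;0 0 -0.8 0 0 0;0 0 -0.8 0 0 0;0 0 -0.8 0 0 0;0 0 -0.6 0 0 0;0 0 -0.4 0 0 0;0 0 -0.1 0 0 0;0 0 0 0 0 0;0 0 0 0 0 0")

```text
time_s: 19.77
tcp_pos: [0.5024, 0.0033, 0.2551]
tool_rot: [-0.001, -0.088, 0.996, -0.0]
ft_force: [1.0, 0.4, -2.8]
width: 0.0155
finger_force: 60.0
```

```bash
python3 - <<'E'
from h import *
np.set_printoptions(precision=4,suppress=True)
s=arm.state();f=arm.grab_frame('wrist');sc=arm.grab_frame('scene')
print(s['time_s'],s['tcp_pos'],s['tool_rot'],s['ft_force'],s['wrist_torque'])
Rt=Rq(s['tool_rot']);g=s['tcp_pos']-Rt[:,2]*.019
for a,b in((0,0),(.055,0),(-.055,0),(.17,0),(.17,.09)): print(proj(sc,g-Rt[:,0]*a+Rt[:,2]*b)-[290,180])
o=np.zeros((480,800,3),np.uint8);o[:,:480]=cv2.resize(sc['img'][180:300,290:410],(480,480),interpolation=2);o[:240,480:]=cv2.resize(f['img'],(320,240))
cv2.imwrite('pics/after.png',o[:,:,::-1])
E
```

```text
19.7667 [0.5024 0.0033 0.2551] [-0.0005 -0.0878  0.9961 -0.    ] [ 0.965   0.4183 -2.8124] [0.0046 0.0551 0.0067]
[26.7636 25.1285]
[38.2539 37.4012]
[15.8149 13.4343]
[64.2161 65.131 ]
[62.1704 88.1645]
```

View pics/after.png

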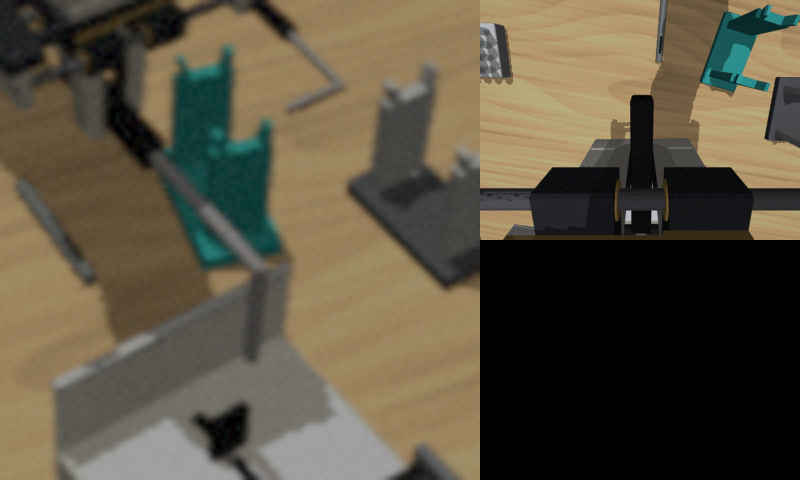

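The rod is still level in the grip and clear of the guard. The lever is now drawn to the guard side, at about crop (228,430). Returning to above the rest.

Call:
jog_arm(deltas="-0.07 0.4 0 0 0 0;-0.05 0.8 0 0 0 0;-0.05 0.8 0 0 0 0;-0.05 0.8 0 0 0 0;-0.05 0.8 0 0 0 0;-0.05 0.8 0 0 0 0;-0.05 0.8 0 0 0 0;-0.05 0.8 0 0 0 0;-0.05 0.8 0 0 0 0;-0.05 0.8 0 0 0 0;-0.05 0.8 0 0 0 0;-0.05 0.8 0 0 0 0;-0.05 0.8 0 0 0 0;-0.05 0.8 0 0 0 0;-0.05 0.8 0 0 0 0;0 0.51 0 0 0 0;0 0 0 0 0 0;0 0 0 0 0 0")

```text
time_s: 21.37
tcp_pos: [0.4684, 0.305, 0.255]
tool_rot: [-0.0, -0.089, 0.996, -0.0]
ft_force: [1.5, -0.7, -2.3]
width: 0.016
finger_force: 60.0
```

Call:
jog_arm(deltas="0 0 0.3 0 0 0;0 0 0.7 0 0 0;0 0 0.8 0 0 0;0 0 0.8 0 0 0;0 0 0.8 0 0 0;0 0 0.6 0 0 0;0 0 0.4 0 0 0;0 0 0.3 0 0 0;0 0 0.3 0 0 0;0 0 0.2 0 0 0;0 0 0.2 0 0 0;0 0 0.2 0 0 0;0 0 0 0 0 0;0 0 0 0 0 0")

```text
time_s: 22.53
tcp_pos: [0.4689, 0.3048, 0.1156]
tool_rot: [0.0, -0.088, 0.996, -0.0]
ft_force: [0.1, -0.6, -2.3]
width: 0.0155
finger_force: 60.0
```

In the slots without contact; 10 mm more to the floor.

Call:
jog_arm(deltas="0 0 0.1 0 0 0;0 0 0.1 0 0 0;0 0 0.08 0 0 0;0 0 0.05 0 0 0;0 0 0 0 0 0;0 0 0 0 0 0")

```text
time_s: 23.03
tcp_pos: [0.4689, 0.3047, 0.1073]
tool_rot: [-0.0, -0.088, 0.996, -0.0]
ft_force: [0.3, 0.4, -2.9]
width: 0.0154
finger_force: 60.0
```

Call:
jog_arm(deltas="0 0 0.03 0 0 0;0 0 0.02 0 0 0;0 0 0.02 0 0 0;0 0 0 0 0 0;0 0 0 0 0 0")

```text
time_s: 23.45
tcp_pos: [0.469, 0.3047, 0.1058]
tool_rot: [0.0, -0.088, 0.996, 0.0]
ft_force: [-0.5, -0.4, 1.4]
width: 0.0154
finger_force: 60.0
```

Floor met. Opening moderately (as before the grasp), then straight up.

Call:
jog_arm(deltas="0 0 0 0 0 0;0 0 0 0 0 0;0 0 0 0 0 0;0 0 0 0 0 0;0 0 0 0 0 0;0 0 0 0 0 0;0 0 0 0 0 0;0 0 0 0 0 0", jaw=0.6)

```text
time_s: 24.12
tcp_pos: [0.4689, 0.3047, 0.1056]
tool_rot: [0.0, -0.088, 0.996, -0.0]
ft_force: [-0.5, -0.5, 0.6]
width: 0.0559
finger_force: 0.0
```

Call:
jog_arm(deltas="0 0 -0.2 0 0 0;0 0 -0.5 0 0 0;0 0 -0.8 0 0 0;0 0 -0.8 0 0 0;0 0 -0.8 0 0 0;0 0 -0.8 0 0 0;0 0 -0.8 0 0 0;0 0 -0.6 0 0 0;0 0 -0.4 0 0 0;0 0 0 0 0 0;0 0 0 0 0 0")

```text
time_s: 25.03
tcp_pos: [0.4689, 0.3047, 0.2482]
tool_rot: [0.0, -0.088, 0.996, 0.0]
ft_force: [-0.0, -0.6, 0.4]
width: 0.0558
finger_force: 0.0
```

```bash
python3 - <<'E'
from h import *
s=arm.state();f=arm.grab_frame('wrist');sc=arm.grab_frame('scene')
print(s['time_s'],s['tcp_pos'],s['width'],s['ft_force'])
o=np.zeros((480,800,3),np.uint8);o[:,:480]=cv2.resize(sc['img'][180:340,310:470],(480,480),interpolation=2);o[:240,480:]=cv2.resize(f['img'],(320,240))
o[240:,480:]=cv2.resize(cv2.imread('pics/w1.png')[:,:,::-1],(320,240))
cv2.imwrite('pics/end.png',o[:,:,::-1])
E
```

```text
25.0333 [0.46890215 0.30469826 0.24823595] 0.05579911970554111 [-0.04299845 -0.64178656  0.37005018]
```

View pics/end.png

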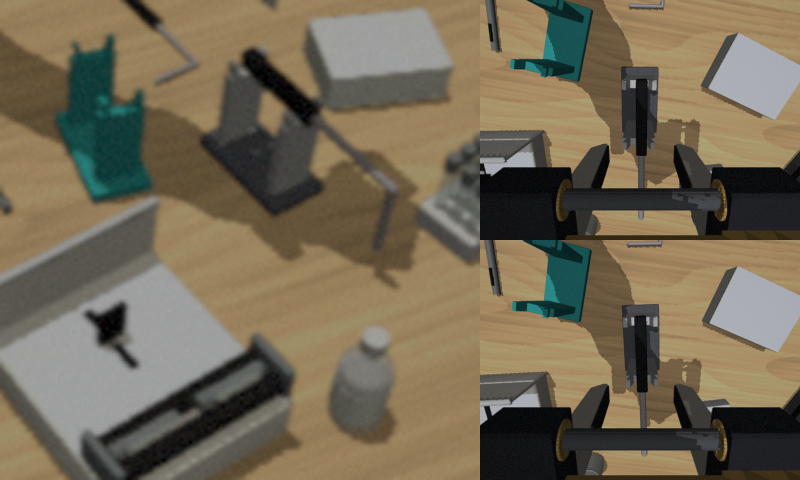

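The rod lies in both saddles as at the start (handle at crop (280,85), leg hanging at (385,220)). The lever is drawn to the guard and the bystanders haven't moved. Handing in.

```bash
python3 -c "
from plant import arm
print(arm.sign_off())"
```

```text
the job is handed in; nothing more can be done
None
```

I drew the lever to its stop with the rod, held it there at about 6–7 N for over a second, laid the rod back in its rest, released it, and handed in at about 25 s; the hand-in returned no verdict.

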